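# Snap the lid of a jar box shut

## Task

Two boxes of filled jars stand on the table; one has its snap-fit lid only resting on it, with all four corners of the rim standing up. Go round that lid and press each corner straight down with the fingertips until it clicks and stays shut. Leave the box where it stands, without lifting it or pushing it about, and do not touch the other box, already shut, or disturb anything else on the table.

Things in the scene. Friction and masses are not known exactly. Their poses are not given: they have to be found in the camera images.
- box: the box to close: clear plastic, full of jars, 150 mm (its x) by 200 mm (its y), 2 kg, loose; origin centre of underside, z up. Its white lid rim (158 x 208 mm outside) is split into four L-shaped corner sections, 28 mm wide, all standing up now: flat tops 99 mm above the table, 91 mm once shut (then hiding the dark seal round the box). Between them a fixed clear panel, 96 x 146 mm, top 88 mm above the table.
- shut_box: the second box, identical but with its whole lid already shut (all of its rim level, 91 mm above the table); not to be touched. Same origin and axes.
- pad_front_left (a point): where to press: centre of the grey 18 mm thumb mark on top of the front left section of the box to close, at its corner towards the box's own -x, +y; 63 mm along x and 88 mm along y from the box's centre, 16 mm in from both outer edges of the rim, on the section's top face, and moving down with it. z up
- snap_front_left (a joint): how far the front left section has been pressed straight down, in m: 0 standing up, 0.008 shut. It snaps: it resists with about 6 N at first, less as it goes down, tips over at 0.005 and then pulls itself shut and stays; let go sooner and it springs back up. Below 0.008 it meets a hard stop
- pad_front_right (a point): where to press: centre of the grey 18 mm thumb mark on top of the front right section of the box to close, at its corner towards the box's own -x, -y; 63 mm along x and 88 mm along y from the box's centre, 16 mm in from both outer edges of the rim, on the section's top face, and moving down with it. z up
- snap_front_right (a joint): how far the front right section has been pressed straight down, in m: 0 standing up, 0.008 shut. It snaps: it resists with about 6 N at first, less as it goes down, tips over at 0.005 and then pulls itself shut and stays; let go sooner and it springs back up. Below 0.008 it meets a hard stop
- pad_back_left (a point): where to press: centre of the grey 18 mm thumb mark on top of the back left section of the box to close, at its corner towards the box's own +x, +y; 63 mm along x and 88 mm along y from the box's centre, 16 mm in from both outer edges of the rim, on the section's top face, and moving down with it. z up
- snap_back_left (a joint): how far the back left section has been pressed straight down, in m: 0 standing up, 0.008 shut. It snaps: it resists with about 6 N at first, less as it goes down, tips over at 0.005 and then pulls itself shut and stays; let go sooner and it springs back up. Below 0.008 it meets a hard stop
- pad_back_right (a point): where to press: centre of the grey 18 mm thumb mark on top of the back right section of the box to close, at its corner towards the box's own +x, -y; 63 mm along x and 88 mm along y from the box's centre, 16 mm in from both outer edges of the rim, on the section's top face, and moving down with it. z up
- snap_back_right (a joint): how far the back right section has been pressed straight down, in m: 0 standing up, 0.008 shut. It snaps: it resists with about 6 N at first, less as it goes down, tips over at 0.005 and then pulls itself shut and stays; let go sooner and it springs back up. Below 0.008 it meets a hard stop
- jar_mid: open glass jar of yellow salve, 52 mm across, 56 mm tall, standing between the boxes; a bystander. Origin at the centre of its underside
- jar_left: open glass jar of yellow salve, 52 mm across, 56 mm tall, to the left of both boxes; a bystander. Origin at the centre of its underside
- jar_far: empty open glass jar, 52 mm across, 56 mm tall, beyond the boxes; a bystander. Origin at the centre of its underside
- jar_tall: closed amber jar, 60 mm across, 85 mm tall, beyond the boxes; a bystander. Origin at the centre of its underside
- label_roll: roll of paper labels lying flat, 76 mm across, 30 mm tall, to the right of both boxes; a bystander. Origin at the centre of its underside
- jar_lid: steel jar lid lying flat, 50 mm across, 13 mm tall, between the boxes; a bystander. Origin at the centre of its underside
- jug: white pouring jug with a handle, 92 mm across, 140 mm tall, beyond the boxes; a bystander. Origin at the centre of its underside

How it is judged:
At the end, for the whole second after the job is handed in: All four corner sections are down (each joint above 6.5 mm of its 8 mm), the box stands flat, at rest, within 30 mm of where it was; the shut box is within 20 mm and every bystander within 15 mm of its start (value of joint each of snap_front_left, snap_front_right, snap_back_left, snap_back_right above 0.0065 m and distance of box from where it was at the start of the episode below 0.03 m and angle between box's own z axis and vertical below 0.03 rad and linear speed of box below 0.02 m/s and distance of shut_box from where it was at the start of the episode below 0.02 m and distance of each of jar_mid, jar_left, jar_far, jar_tall, label_roll, jar_lid, jug from where it was at the start of the episode below 0.015 m); the robot touches nothing.
It fails at once if the arm or the gripper's body, not the fingers, presses on the box (contact force between the arm and box above 2 N).
It fails at once if the box being closed is lifted or tipped (height (world z) of box above 0.012 m or angle between box's own z axis and vertical above 0.1 rad).
It fails at once if the box being closed is shoved more than 30 mm from its place (distance of box from where it was at the start of the episode above 0.03 m).
It fails at once if the box that is already shut is touched or moved (contact force between any of the arm, the fingers and shut_box above 0.5 N or distance of shut_box from where it was at the start of the episode above 0.02 m).
It fails at once if a bystander is lifted, tipped over or pushed more than 15 mm (distance of any of jar_mid, jar_left, jar_far, jar_tall, label_roll, jar_lid, jug from where it was at the start of the episode above 0.015 m or angle between any of jar_mid, jar_left, jar_far, jar_tall, label_roll, jar_lid, jug's own z axis and vertical above 0.3 rad).
It also fails if it takes over 48 s, if anything falls off the work surface, if the arm or the gripper's body presses on something with over 40 N, if the wrist force passes 120 N, or if a joint passes its speed limit or range.

## Robot

A 6-joint arm with a two-finger parallel gripper is mounted at the origin on the work surface. World frame = base frame: x ahead of the robot, y to its left, z up, the work surface at z = 0. Lengths are in m, angles in rad, forces in N, time in s.
With the tool pointing down it reaches from about 0.375 to 0.9 m from the base axis. Payload 3.1 kg.
Tool frame: the origin (TCP) lies on the centre line of the jaws, within the pads' length; the fingertips stand 19 mm ahead of it and the grasp point (between the pads) is the TCP; z points along the fingers, y is the line along which they close (so a half turn about z gives the same grasp; the last joint's range is limited). The gripper opens to 85 mm and grips with 20 to 120 N. Pads are 22 mm wide; open, the fingers measure 114 mm over their backs; the gripper's body (76 mm by 85 mm) begins 54 mm behind the grasp point. The pads swing forward as they close: fully open they stand 13 mm farther back than shut.
Start: joints at [0.927, 0.527, 1.433, -0, 1.181, -0.178], TCP at [0.28, 0.559, 0.25] pointing down, gripper open.
Joint ranges: [-3.08, 3.08], [-0.75, 2.2], [0.22, 2.44], [-1.43, 4.57], [0, 2.65], [-2.85, 2.85]. Speed limits (rad/s): [2.79, 2.79, 3.14, 3.14, 3.14, 3.14].

## Interface

Orientations are given as a unit quaternion [x, y, z, w].
In Python, from station import manip gives the robot as it stands.
- The arm moves only by the tool servo_tool, never from a script. Its argument "rows" is a list that holds one entry, the list of rows, each a list of 7 numbers: the turn, a rotation vector about the tool's x, y, z in degrees, then the shift along the tool's x, y, z in m, then the gripper command: -1 is shut, 1 is fully open, values between are in proportion. In form: [[[wx, wy, wz, tx, ty, tz, jaw], ...]]. A call has 1 to 8 rows; each row shifts and turns the commanded pose from where the row before left it, along the tool's axes as they then stand; what a row does not reach is not made up. A row lasts 1/12 s, in which the tool goes at most 41.7 mm and 7.16 degrees, less where a joint would pass 70% of its speed; a pose out of reach is approached as far as the arm can. A call is refused whole if a number of a shift passes 0.0417 or a number of a turn 7.16, either way. A call with a gripper value outside its range is refused whole. The fingers move at their own pace and stop on an object; "squeeze" is the grip in N (left out, the last holds). Time passes only in rows, so rows that do not move let the fingers close. It gives the time, the measured TCP pose, the force, the opening and the grip force at its end, in the units of the state.
- manip.sense(): the state, without advancing time (a new reading comes with each control period).
- manip.snapshot(name): name is "side" or "top"; returns the picture (420x560x3 uint8, blue, green, red); there is no depth.
- manip.camera_info(name): a dict with "K" (3x3 intrinsics, pixels), "camera_from_world" (4x4, takes a point from world to camera coordinates). Camera axes: x right, y down, z forward; pixel columns grow to the right and rows downward; lengths in m; the calibration is good to about 2 mm. A picture is of the moment at which its call begins. camera_info takes no time and is no camera call.
- manip.sign_off(): hands the job in; it is judged then, once.
The state is a dict: "t": time; "q": joint angles; "qd": joint speeds; "tau": joint torques, N m; "tcp_pos": TCP position; "tool_rot": TCP orientation; "force": force on the tool from outside, world axes, zero at the start; "ft_torque": the same for the moment, N m; "finger_gap": opening from 0.0 (shut) to 1.0 (fully open); "gripper_force": force on a finger pad.
Only numpy, scipy, OpenCV 4.12 (cv2) and the standard library are available. Lean on these libraries where they do the work, as an engineer would, in place of code of your own. Each camera call takes 0.05 s, during which the arm holds its last target. There are 200 camera calls.

## Working session

There is one attempt and no reset: what is moved stays moved. The work goes in short steps, Python scripts to look and compute and a tool call to move; the robot and the scene stay as the last step left them, time stands still between calls to the robot, and variables do not carry over. Pictures are saved under pics/ and viewed, at most 10 in all, crops included, and the job is handed in when it is done.

Besides the shell and the picture viewer there is one more tool, called after ">>>" as name([rows], argument=value, ...), one row to a line, values as JSON. servo_tool: Moves the arm, as the interface text tells. Its arguments: {"type":"object","properties":{"rows":{"type":"array","items":{"type":"array","items":{"type":"array","items":{"type":"number"}}}},"squeeze":{"type":"number"}},"required":["rows"]}

```bash
mkdir -p pics
python3 - <<'E'
from station import manip
import cv2
for n in("top","side"):
    cv2.imwrite(f"pics/{n}0.png",cv2.resize(manip.snapshot(n),(800,600),interpolation=cv2.INTER_CUBIC))
    print(manip.camera_info(n))
s=manip.sense();print(s['t'],s['tcp_pos'],s['tool_rot'],s['force'],s['finger_gap'])
E
```

```text
{'K': array([[383.11931155,   0.        , 275.7905826 ],
       [  0.        , 383.11931155, 213.63223502],
       [  0.        ,   0.        ,   1.        ]]), 'camera_from_world': array([[-0.00540394, -0.99963065, -0.02663371,  0.01680411],
       [-0.98358064,  0.01011795, -0.18018535,  0.62286392],
       [ 0.18038828,  0.02522269, -0.98327203,  0.87758995],
       [ 0.        ,  0.        ,  0.        ,  1.        ]])}
{'K': array([[391.73001144,   0.        , 284.3977042 ],
       [  0.        , 391.73001144, 211.32638478],
       [  0.        ,   0.        ,   1.        ]]), 'camera_from_world': array([[-0.92649471, -0.37616049,  0.01052778,  0.55044296],
       [-0.3012043 ,  0.72452445, -0.61995184,  0.21720745],
       [ 0.22557375, -0.57755312, -0.78456923,  0.91545848],
       [ 0.        ,  0.        ,  0.        ,  1.        ]])}
0.1 [0.27975587 0.55822089 0.24943513] [ 2.30334931e-01  9.73110926e-01 -8.91783883e-04 -3.86896920e-04] [-0.18528401  0.00683969  0.19915255] 1.002620746064088
```

View pics/top0.png

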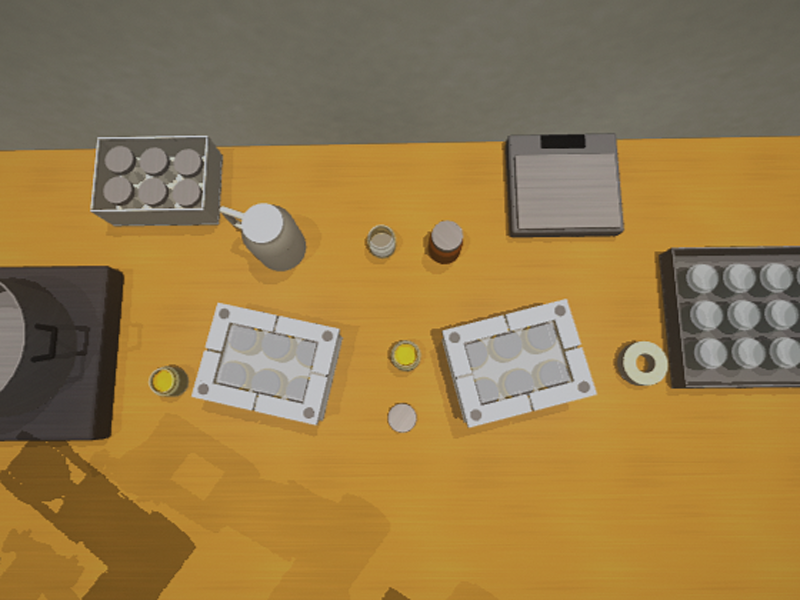

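View pics/side0.png

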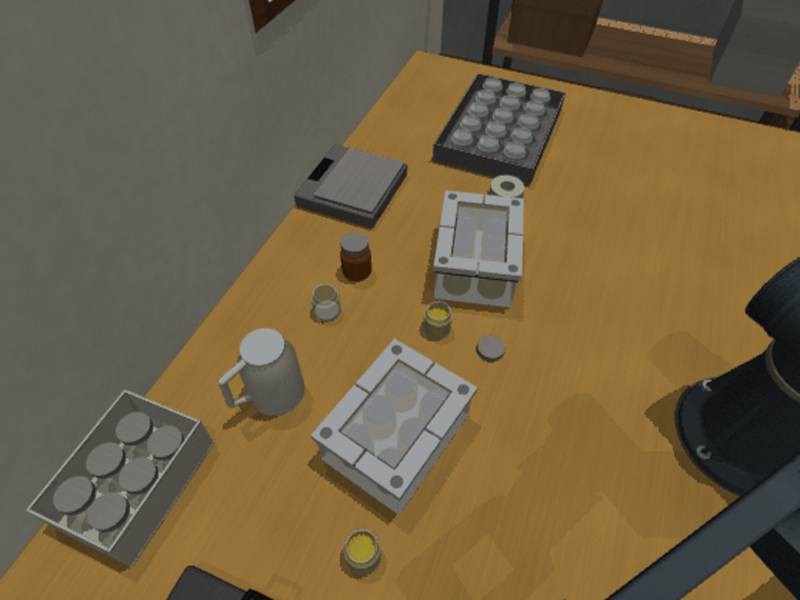

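The top view shows box A (left, centre about (267,363)) and box B (right, (519,363)). The side view shows box A near (395,425) and box B at (480,245). I can't yet tell which one is open, so I'll enlarge both.

```bash
cat > mk.py <<'E'
from station import manip
import cv2,numpy as np
def mont(out,name,boxes,size=(400,300)):
    im=manip.snapshot(name); 
    cv2.imwrite(out,np.hstack([cv2.resize(im[y:y+h,x:x+w],size,interpolation=cv2.INTER_CUBIC) for x,y,w,h in boxes]));
E
python3 - <<'E'
import mk,cv2,numpy as np
mk.mont("pics/a.png","top",[(126,200,120,90),(302,200,120,90)])
mk.mont("pics/b.png","side",[(212,232,132,99),(282,126,120,90)])
cv2.imwrite("pics/ab.png",np.vstack([cv2.imread("pics/a.png"),cv2.imread("pics/b.png")]))
E
```

```text
(no output)
```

View pics/ab.png

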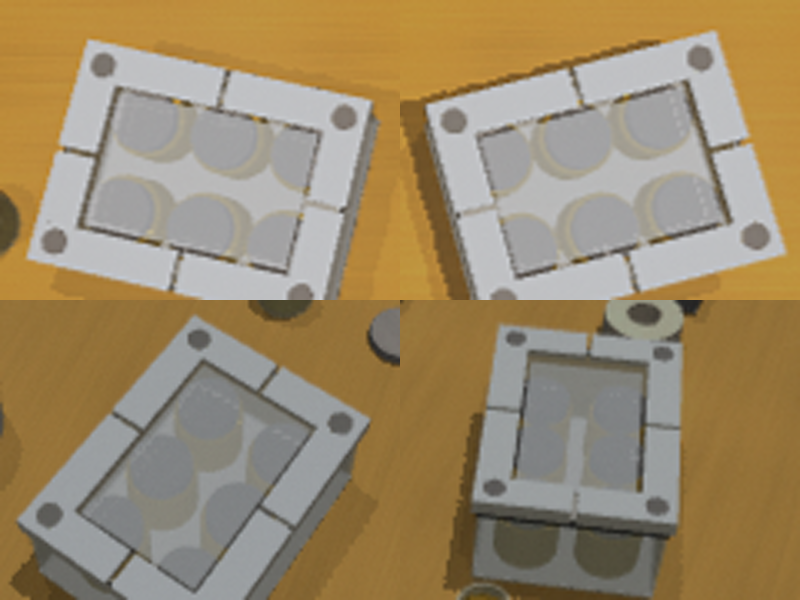

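The crops show a dark seal line under box B's rim in the side view (around (575,513)) and none under A, so B looks open. I'll triangulate all the thumb marks to check.

```bash
cat > tri.py <<'E'
from station import manip
import cv2,numpy as np
from scipy.optimize import least_squares
P={n:manip.camera_info(n) for n in("top","side")}
def proj(n,X):
    T=P[n]["camera_from_world"];c=X@T[:3,:3].T+T[:3,3];u=c@P[n]["K"].T;return u[:,:2]/u[:,2:]
def refine(im,p,r=6.5):
    g=im.max(2).astype(float);yy,xx=np.mgrid[:g.shape[0],:g.shape[1]];p=np.array(p,float)
    for _ in range(8):
        m=np.hypot(xx-p[0],yy-p[1])<r;w=np.clip(np.percentile(g[m],70)-15-g,0,60)*m
        p=np.array([(w*xx).sum(),(w*yy).sum()])/w.sum()
    return p
# order: BL(+x+y) BR(+x-y) FL(-x+y) FR(-x-y)
S={"A":([(157,219.5),(229,235),(142,272),(215.6,288.4)],[(228,303),(278,245),(278,337.4),(324,272.6)]),
   "B":([(318.2,236.3),(392,217.4),(333.2,289.8),(408.5,270.8)],[(310.2,182.4),(316.5,137.4),(359.1,188.1),(360.9,142.2)])}
def tri(pt,ps):
    Q=[P[n]["K"]@P[n]["camera_from_world"][:3] for n in P]
    X=cv2.triangulatePoints(Q[0],Q[1],pt.T,ps.T);return (X[:3]/X[3]).T
def fit(b,ims,h=None):
    pt=np.array([refine(ims[0],p) for p in S[b][0]]);ps=np.array([refine(ims[1],p,5) for p in S[b][1]])
    X=tri(pt,ps)
    L=np.array([[63,88],[63,-88],[-63,88],[-63,-88]])/1e3
    def pts(v):
        c,s=np.cos(v[2]),np.sin(v[2]);return np.c_[L@np.array([[c,s],[-s,c]])+v[:2],np.full(4,v[3])]
    r=least_squares(lambda v:np.r_[proj("top",pts(v))-pt,proj("side",pts(v))-ps].ravel(),[*X[:,:2].mean(0),0,.09],x_scale=.01,loss="soft_l1")
    return X,r.x,np.abs(r.fun).max(),pts(r.x)
E
python3 - <<'E'
from tri import *
np.set_printoptions(precision=4,suppress=True)
ims=[manip.snapshot(n) for n in("top","side")]
for b in"AB":
    X,v,e,p=fit(b,ims);print(b,X,v,e,p,sep="\n")
E
```

```text
tri.py:11: RuntimeWarning: invalid value encountered in divide
  p=np.array([(w*xx).sum(),(w*yy).sum()])/w.sum()
Traceback (most recent call last):
  File "tri.py", line 20, in fit
    pt=np.array([refine(ims[0],p) for p in S[b][0]]);ps=np.array([refine(ims[1],p,5) for p in S[b][1]])
                                                                  ~~~~~~^^^^^^^^^^^^
  File "tri.py", line 10, in refine
    m=np.hypot(xx-p[0],yy-p[1])<r;w=np.clip(np.percentile(g[m],70)-15-g,0,60)*m
                                            ~~~~~~~~~~~~~^^^^^^^^^
IndexError: index -1 is out of bounds for axis 0 with size 0
```

```bash
sed -i 's/for _ in range(8)/for _ in range(3)/; s/w=np.clip(.*$/a=np.percentile(g[m],80);w=np.clip(a-g-.4*(a-g[m].min()),0,.4*(a-g[m].min()))*m/; s/r=6.5/r=5/; s/,p,5)/,p,4)/' tri.py
sed -i 's/    X=tri(pt,ps)/    print(np.round(pt-S[b][0],1).tolist(),np.round(ps-S[b][1],1).tolist());X=tri(pt,ps)/' tri.py
python3 - <<'E'
from tri import *
np.set_printoptions(precision=4,suppress=True)
ims=[manip.snapshot(n) for n in("top","side")]
for b in"AB":
    X,v,e,p=fit(b,ims);print(b,X,v,e,p,sep="\n")
E
```

```text
[[-0.5, -0.4], [-0.2, -0.2], [-0.1, 0.0], [0.2, 0.3]] [[-0.3, -0.7], [-0.9, -0.6], [-0.4, -0.8], [-0.3, -0.5]]
A
[[0.6045 0.2914 0.0948]
 [0.5659 0.1202 0.0938]
 [0.4815 0.3189 0.0945]
 [0.4435 0.1478 0.0937]]
[ 0.5238  0.2196 -0.2207  0.094 ]
0.8321150940662392
[[0.6045 0.2916 0.094 ]
 [0.566  0.1199 0.094 ]
 [0.4816 0.3192 0.094 ]
 [0.4431 0.1475 0.094 ]]
[[-0.4, -0.3], [-0.4, -0.4], [-0.5, 0.2], [-0.1, -0.3]] [[-0.4, -0.5], [-0.3, -0.3], [-0.5, -0.7], [-0.4, -0.8]]
B
[[ 0.5604 -0.0853  0.1015]
 [ 0.6024 -0.2556  0.1017]
 [ 0.4388 -0.1153  0.1014]
 [ 0.4806 -0.285   0.1032]]
[ 0.521  -0.1854  0.2428  0.1015]
0.7868251029739213
[[ 0.561  -0.0849  0.1015]
 [ 0.6033 -0.2557  0.1015]
 [ 0.4386 -0.1152  0.1015]
 [ 0.481  -0.286   0.1015]]
```

B's marks stand about 7.5 mm higher than A's (0.1015 against 0.094, both about 2.5 mm above the stated heights). B is the open box. I'll shut the fingers and move towards its front left corner at height.

>>> servo_tool([
  [[0,0,0,-0.02,-0.024,0,-1],[0,0,0,-0.02,-0.024,0,-1],[0,0,0,-0.02,-0.024,0,-1],[0,0,0,-0.02,-0.024,0,-1],[0,0,0,-0.02,-0.024,0,-1],[0,0,0,-0.02,-0.024,0,-1],[0,0,0,-0.02,-0.024,0,-1],[0,0,0,-0.02,-0.024,0,-1]],
], squeeze=20)

```text
t: 1.07
tcp_pos: [0.3372, 0.314, 0.2506]
tool_rot: [0.23, 0.973, 0.0, 0.0]
force: [0.5, -0.1, 0.6]
finger_gap: -0.002
gripper_force: 0.0
```

>>> servo_tool([
  [[0,0,0,-0.02,-0.024,0,-1],[0,0,0,-0.02,-0.024,0,-1],[0,0,0,-0.02,-0.024,0,-1],[0,0,0,-0.02,-0.024,0,-1],[0,0,0,-0.02,-0.024,0,-1],[0,0,0,-0.02,-0.024,0,-1],[0,0,0,-0.02,-0.024,0,-1],[0,0,0,-0.02,-0.024,0,-1]],
])

```text
t: 1.73
tcp_pos: [0.3943, 0.0705, 0.2506]
tool_rot: [0.23, 0.973, 0.0, 0.0]
force: [0.4, -0.1, -0.7]
finger_gap: 0.002
gripper_force: 0.0
```

>>> servo_tool([
  [[0,0,-6.75,0,0,0,-1],[0,0,-6.75,0,0,0,-1],[0,0,-6.75,0,0,0,-1],[0,0,-6.75,0,0,0,-1],[0,0,-6.75,0,0,0,-1],[0,0,-6.75,0,0,0,-1],[0,0,0,0,0,0,-1],[0,0,0,0,0,0,-1]],
])

```text
t: 2.4
tcp_pos: [0.3941, 0.072, 0.2505]
tool_rot: [-0.119, 0.993, -0.0, 0.0]
force: [-0.9, 0.5, 0.2]
finger_gap: 0.0
gripper_force: 0.0
```

```bash
cat > go.py <<'E'
import sys,numpy as np
from station import manip
from scipy.spatial.transform import Rotation as R
M=dict(BL=(.561,-.0849),BR=(.6033,-.2557),FL=(.4386,-.1152),FR=(.481,-.286))
def go():
    np.set_printoptions(precision=4,suppress=True)
    s=manip.sense();r=R.from_quat(s['tool_rot']);p=np.array(s['tcp_pos'])
    print(s['t'],p,s['force'],s['finger_gap'],'x-axis deg',np.degrees(np.arctan2(*r.as_matrix()[[1,0],0])),'tilt',r.as_matrix()[:,2],s['q'])
    for k,v in M.items(): print(k,r.inv().apply(np.r_[v,p[2]]-p))
if __name__=="__main__": go()
E
python3 go.py
```

```text
2.4 [0.3941 0.072  0.2505] [-0.9278  0.5207  0.1763] 0.00032050592042213744 x-axis deg -166.30662642494855 tilt [ 0.0005 -0.     -1.    ] [-0.1001  0.2244  1.9617  0.      0.955  -1.9099]
BL [-0.125  -0.1919  0.0001]
BR [-0.1256 -0.3679  0.0001]
FL [ 0.0011 -0.1924  0.    ]
FR [ 0.0004 -0.3684  0.0001]
```

>>> servo_tool([
  [[0,0,0,0,-0.032,0,-1],[0,0,0,0,-0.032,0,-1],[0,0,0,0,-0.032,0,-1],[0,0,0,0,-0.032,0.02,-1],[0,0,0,0,-0.032,0.03,-1],[0,0,0,0.001,-0.032,0.03,-1],[0,0,0,0,0,0.02,-1],[0,0,0,0,0,0,-1]],
])

```text
t: 3.07
tcp_pos: [0.4369, -0.1123, 0.1502]
tool_rot: [-0.118, 0.993, 0.002, -0.003]
force: [-0.5, 0.8, -0.8]
finger_gap: 0.0
gripper_force: 0.0
```

```bash
python3 go.py
python3 - <<'E'
import mk,cv2,numpy as np
mk.mont("pics/c.png","top",[(302,190,140,105)])
mk.mont("pics/d.png","side",[(282,106,140,105)])
cv2.imwrite("pics/cd.png",np.hstack([cv2.imread("pics/c.png"),cv2.imread("pics/d.png")]))
E
```

```text
3.0667 [ 0.4369 -0.1123  0.1502] [-0.4554  0.8281 -0.7727] 4.874952441785522e-07 x-axis deg -166.46462398994933 tilt [-0.0061  0.0034 -1.    ] [-0.5003  0.4719  1.9515  0.      0.7252 -2.3074]
BL [-0.1271 -0.0024 -0.0007]
BR [-0.1283 -0.1783 -0.0015]
FL [-0.001  -0.0032 -0.    ]
FR [-0.0023 -0.1792 -0.0009]
```

View pics/cd.png

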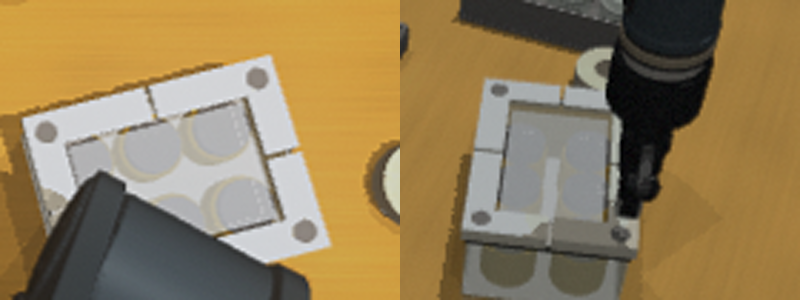

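The side view shows the closed fingertips at (630,213), just above the front left mark at (622,233), so they're lined up. I'll descend gently.

>>> servo_tool([
  [[0,0,0,-0.001,-0.003,0.01,-1],[0,0,0,0,0,0.01,-1],[0,0,0,0,0,0.005,-1],[0,0,0,0,0,0.003,-1],[0,0,0,0,0,0.003,-1],[0,0,0,0,0,0.002,-1],[0,0,0,0,0,0,-1],[0,0,0,0,0,0,-1]],
])

```text
t: 3.83
tcp_pos: [0.4402, -0.1141, 0.1205]
tool_rot: [-0.121, 0.993, -0.0, 0.0]
force: [0.5, -0.1, 0.4]
finger_gap: -0.0
gripper_force: 0.0
```

>>> servo_tool([
  [[0,0,0,0,0,0.002,-1],[0,0,0,0,0,0.002,-1],[0,0,0,0,0,0.001,-1],[0,0,0,0,0,0,-1]],
])

```text
t: 4.17
tcp_pos: [0.4403, -0.1143, 0.1154]
tool_rot: [-0.121, 0.993, -0.0, 0.0]
force: [0.8, 0.5, 3.9]
finger_gap: 0.004
gripper_force: 1.8
```

>>> servo_tool([
  [[0,0,0,0,0,0.002,-1],[0,0,0,0,0,0.001,-1],[0,0,0,0,0,0,-1]],
])

```text
t: 4.42
tcp_pos: [0.4397, -0.1141, 0.1119]
tool_rot: [-0.121, 0.993, 0.0, -0.0]
force: [-0.3, 0.9, -0.0]
finger_gap: -0.003
gripper_force: 0.0
```

>>> servo_tool([
  [[0,0,0,0,0,0.001,-1],[0,0,0,0,0,0.001,-1],[0,0,0,0,0,0,-1]],
])

```text
t: 4.67
tcp_pos: [0.4398, -0.1141, 0.1102]
tool_rot: [-0.121, 0.993, 0.0, -0.0]
force: [0.0, -0.5, 0.7]
finger_gap: 0.002
gripper_force: 0.0
```

```bash
python3 go.py
```

```text
4.6667 [ 0.4398 -0.1141  0.1102] [ 0.01   -0.5199  0.6661] 0.001981420600783468 x-axis deg -166.13206523084483 tilt [-0.0006  0.0003 -1.    ] [-0.5005  0.5542  1.9762  0.      0.6119 -2.3134]
BL [-0.1246 -0.0007 -0.0001]
BR [-0.1248 -0.1767 -0.0001]
FL [ 0.0015 -0.0008  0.    ]
FR [ 0.0012 -0.1768 -0.0001]
```

It clicked: the force rose to 4 N and then fell to zero at the shut height. Next is the front right corner.

>>> servo_tool([
  [[0,0,0,0,0,-0.02,-1],[0,0,0,0,0,-0.02,-1],[0,0,0,0,-0.035,0,-1],[0,0,0,0,-0.035,0,-1],[0,0,0,0,-0.035,0,-1],[0,0,0,0,-0.035,0,-1],[0,0,0,0.001,-0.036,0,-1],[0,0,0,0,0,0,-1]],
])

```text
t: 5.33
tcp_pos: [0.4843, -0.2934, 0.1509]
tool_rot: [-0.119, 0.993, -0.004, 0.003]
force: [0.9, -1.4, 0.1]
finger_gap: 0.0
gripper_force: 0.0
```

>>> servo_tool([
  [[0,0,0,0,0,0,-1],[0,0,0,0,0,0.01,-1],[0,0,0,0,0,0.01,-1],[0,0,0,0,0,0.006,-1],[0,0,0,0,0,0,-1],[0,0,0,0,0,0,-1]],
])

```text
t: 5.83
tcp_pos: [0.4808, -0.284, 0.1234]
tool_rot: [-0.121, 0.993, 0.001, -0.001]
force: [0.1, 0.5, 0.8]
finger_gap: 0.006
gripper_force: 0.0
```

```bash
python3 go.py
```

```text
5.8333 [ 0.4808 -0.284   0.1234] [0.1252 0.5312 0.778 ] 0.005617324513640544 x-axis deg -166.06513710048796 tilt [-0.0019  0.0017 -1.    ] [-0.7336  0.6195  1.7079 -0.      0.8168 -2.5476]
BL [-0.1258  0.1739  0.0002]
BR [-0.1257 -0.0021 -0.0002]
FL [0.0003 0.1739 0.0004]
FR [ 0.0003 -0.002  -0.    ]
```

>>> servo_tool([
  [[0,0,0,0,-0.001,0.002,-1],[0,0,0,0,0,0.002,-1],[0,0,0,0,0,0.002,-1],[0,0,0,0,0,0.002,-1],[0,0,0,0,0,0,-1]],
])

```text
t: 6.25
tcp_pos: [0.4817, -0.2864, 0.1166]
tool_rot: [-0.121, 0.993, -0.0, 0.0]
force: [-0.2, -0.3, 4.9]
finger_gap: -0.001
gripper_force: 2.2
```

>>> servo_tool([
  [[0,0,0,0,0,0.002,-1],[0,0,0,0,0,0.001,-1],[0,0,0,0,0,0,-1]],
])

```text
t: 6.5
tcp_pos: [0.4814, -0.2862, 0.1131]
tool_rot: [-0.121, 0.993, 0.0, -0.0]
force: [-0.5, 0.2, -0.3]
finger_gap: -0.001
gripper_force: 0.0
```

>>> servo_tool([
  [[0,0,0,0,0,0.001,-1],[0,0,0,0,0,0.001,-1],[0,0,0,0,0,0,-1]],
])

```text
t: 6.75
tcp_pos: [0.4814, -0.2862, 0.111]
tool_rot: [-0.121, 0.993, 0.0, -0.0]
force: [-0.2, 0.6, 0.2]
finger_gap: 0.0
gripper_force: 0.0
```

The front right corner clicked too. Next is back right, 126 mm along tool -x.

>>> servo_tool([
  [[0,0,0,0,0,-0.02,-1],[0,0,0,0,0,-0.02,-1],[0,0,0,-0.032,0,0,-1],[0,0,0,-0.032,0,0,-1],[0,0,0,-0.031,0,0,-1],[0,0,0,-0.031,0,0,-1],[0,0,0,0,0,0,-1],[0,0,0,0,0,0,-1]],
])

```text
t: 7.42
tcp_pos: [0.6049, -0.2553, 0.1509]
tool_rot: [-0.122, 0.993, -0.0, -0.0]
force: [-0.3, 0.3, -1.1]
finger_gap: 0.005
gripper_force: 0.0
```

>>> servo_tool([
  [[0,0,0,0,0,0.01,-1],[0,0,0,0,0,0.01,-1],[0,0,0,0,0,0.007,-1],[0,0,0,0,0,0,-1],[0,0,0,0,0,0,-1]],
])

```text
t: 7.83
tcp_pos: [0.6025, -0.2561, 0.1231]
tool_rot: [-0.12, 0.993, 0.001, -0.001]
force: [-0.7, -0.6, 0.0]
finger_gap: -0.002
gripper_force: 0.0
```

```bash
python3 go.py
```

```text
7.8333 [ 0.6025 -0.2561  0.1231] [-0.6606 -0.6258  0.0239] -0.0020633968413618763 x-axis deg -166.19004703366255 tilt [-0.0024  0.0015 -1.    ] [-0.5723  0.7195  1.4524 -0.0001  0.9725 -2.3841]
BL [-0.0006  0.1762  0.0004]
BR [-0.0009  0.0002 -0.    ]
FL [0.1255 0.176  0.0006]
FR [ 0.1251 -0.      0.0002]
```

>>> servo_tool([
  [[0,0,0,0,0,0.002,-1],[0,0,0,0,0,0.002,-1],[0,0,0,0,0,0.002,-1],[0,0,0,0,0,0.002,-1],[0,0,0,0,0,0,-1]],
])

```text
t: 8.25
tcp_pos: [0.6041, -0.2563, 0.1169]
tool_rot: [-0.121, 0.993, -0.0, 0.0]
force: [-0.8, 1.0, 4.5]
finger_gap: -0.003
gripper_force: 2.2
```

>>> servo_tool([
  [[0,0,0,0,0,0.002,-1],[0,0,0,0,0,0.001,-1],[0,0,0,0,0,0,-1]],
])

```text
t: 8.5
tcp_pos: [0.6038, -0.256, 0.1131]
tool_rot: [-0.121, 0.993, 0.0, 0.0]
force: [-0.2, 0.2, 0.2]
finger_gap: 0.005
gripper_force: 0.0
```

>>> servo_tool([
  [[0,0,0,0,0,0.001,-1],[0,0,0,0,0,0.001,-1],[0,0,0,0,0,0,-1]],
])

```text
t: 8.75
tcp_pos: [0.6038, -0.256, 0.111]
tool_rot: [-0.121, 0.993, 0.0, -0.0]
force: [0.2, 0.7, -0.3]
finger_gap: -0.001
gripper_force: 0.0
```

The back right corner clicked. Last is back left, 176 mm along tool +y.

>>> servo_tool([
  [[0,0,0,0,0,-0.02,-1],[0,0,0,0,0,-0.02,-1],[0,0,0,0,0.035,0,-1],[0,0,0,0,0.035,0,-1],[0,0,0,0,0.035,0,-1],[0,0,0,0,0.035,0,-1],[0,0,0,0,0.036,0,-1],[0,0,0,0,0,0,-1]],
])

```text
t: 9.42
tcp_pos: [0.5577, -0.0787, 0.1508]
tool_rot: [-0.123, 0.992, 0.003, -0.003]
force: [-0.7, 0.3, -0.5]
finger_gap: 0.001
gripper_force: 0.0
```

>>> servo_tool([
  [[0,0,0,0,0,0,-1],[0,0,0,0,0,0.01,-1],[0,0,0,0,0,0.01,-1],[0,0,0,0,0,0.007,-1],[0,0,0,0,0,0,-1],[0,0,0,0,0,0,-1]],
])

```text
t: 9.92
tcp_pos: [0.5612, -0.086, 0.123]
tool_rot: [-0.12, 0.993, 0.0, -0.001]
force: [-0.2, 0.1, -0.1]
finger_gap: -0.0
gripper_force: 0.0
```

```bash
python3 go.py
```

```text
9.9167 [ 0.5612 -0.086   0.123 ] [-0.1956  0.1368 -0.1299] -0.0002532460673048632 x-axis deg -166.21482037488462 tilt [-0.0021  0.0007 -1.    ] [-0.3488  0.6291  1.6842 -0.      0.8305 -2.1601]
BL [-0.0001  0.0011  0.    ]
BR [-0.0004 -0.1749 -0.0002]
FL [0.126  0.0008 0.0002]
FR [ 0.1256 -0.1752  0.    ]
```

>>> servo_tool([
  [[0,0,0,0,0,0.002,-1],[0,0,0,0,0,0.002,-1],[0,0,0,0,0,0.002,-1],[0,0,0,0,0,0.002,-1],[0,0,0,0,0,0,-1]],
])

```text
t: 10.33
tcp_pos: [0.5619, -0.0853, 0.1166]
tool_rot: [-0.121, 0.993, -0.0, 0.0]
force: [-0.8, 0.6, 4.3]
finger_gap: 0.0
gripper_force: 2.4
```

>>> servo_tool([
  [[0,0,0,0,0,0.002,-1],[0,0,0,0,0,0.001,-1],[0,0,0,0,0,0,-1]],
])

```text
t: 10.58
tcp_pos: [0.5616, -0.0851, 0.1132]
tool_rot: [-0.121, 0.993, 0.0, 0.0]
force: [0.0, 0.4, -1.3]
finger_gap: 0.001
gripper_force: 0.0
```

>>> servo_tool([
  [[0,0,0,0,0,0.001,-1],[0,0,0,0,0,0.001,-1],[0,0,0,0,0,0,-1]],
])

```text
t: 10.83
tcp_pos: [0.5615, -0.0851, 0.111]
tool_rot: [-0.121, 0.993, 0.0, -0.0]
force: [-0.3, -1.0, -0.1]
finger_gap: -0.001
gripper_force: 0.0
```

The back left corner clicked. I'll retreat up and aside to check the result.

>>> servo_tool([
  [[0,0,0,0,0,-0.03,-1],[0,0,0,0,0,-0.035,-1],[0,0,0,0,0,-0.035,-1],[0,0,0,0,0,-0.035,-1],[0,0,0,0.01,0.03,0,-1],[0,0,0,0.01,0.03,0,-1],[0,0,0,0.01,0.03,0,-1],[0,0,0,0.01,0.03,0,-1]],
])

```text
t: 11.5
tcp_pos: [0.4931, 0.0226, 0.2465]
tool_rot: [-0.12, 0.993, 0.0, 0.0]
force: [1.0, 0.5, 0.6]
finger_gap: -0.003
gripper_force: 0.0
```

>>> servo_tool([
  [[0,0,0,0.01,0.03,0,-1],[0,0,0,0.01,0.03,0,-1],[0,0,0,0.01,0.03,0,-1],[0,0,0,0.01,0.03,0,-1],[0,0,0,0.01,0.03,0,-1],[0,0,0,0.01,0.03,0,-1],[0,0,0,0,0,0,-1],[0,0,0,0,0,0,-1]],
])

```text
t: 12.17
tcp_pos: [0.3915, 0.1831, 0.2463]
tool_rot: [-0.123, 0.992, -0.0, -0.0]
force: [0.4, -1.2, 0.6]
finger_gap: 0.002
gripper_force: 0.0
```

```bash
python3 go.py|head -1
python3 - <<'E'
from tri import *
np.set_printoptions(precision=4,suppress=True)
ims=[manip.snapshot(n) for n in("top","side")]
T=P["top"]
X,v,e,p=fit("B",ims);print(X,v,e,sep="\n")
a=cv2.resize(ims[0],(400,300));b=cv2.resize(ims[1][116:221,272:412],(400,300),interpolation=cv2.INTER_CUBIC)
cv2.imwrite("pics/end.png",np.hstack([a,b]))
E
```

```text
12.1667 [0.3915 0.1831 0.2463] [ 0.4339 -1.1819  0.5733] 0.0024879874950199253 x-axis deg -165.92027420330385 tilt [-0.0001 -0.0002 -1.    ] [ 0.1779  0.2752  1.8982 -0.0002  0.9683 -1.6385]
[[-0.8, -0.1], [-1.3, 0.1], [-1.0, 0.2], [-1.3, -0.2]] [[-0.6, 1.6], [-0.7, 1.9], [-0.8, -0.1], [1.3, 4.5]]
[[ 0.5606 -0.0851  0.0937]
 [ 0.6029 -0.2558  0.0929]
 [ 0.4391 -0.1145  0.0998]
 [ 0.477  -0.2891  0.0821]]
[ 0.5209 -0.1855  0.2409  0.0932]
2.976345628850993
```

View pics/end.png

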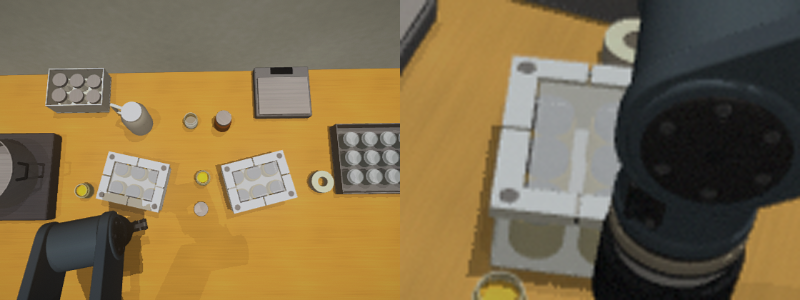

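The two back marks are down (0.093) and everything else is in place, but the arm hides the front marks in the side view. I'll move further left.

>>> servo_tool([
  [[0,0,0,0.01,0.03,0,-1],[0,0,0,0,0.03,0,-1],[0,0,0,0,0.03,0,-1],[0,0,0,0,0.03,0,-1],[0,0,0,0,0.03,0,-1],[0,0,0,0,0.03,0,-1],[0,0,0,0,0.03,0,-1],[0,0,0,0,0.03,0,-1]],
])

```text
t: 12.93
tcp_pos: [0.3267, 0.4134, 0.2462]
tool_rot: [-0.12, 0.993, -0.0, 0.0]
force: [0.9, 0.0, 0.1]
finger_gap: 0.001
gripper_force: 0.0
```

>>> servo_tool([
  [[0,0,0,0,0.03,0,-1],[0,0,0,0,0.03,0,-1],[0,0,0,0,0.03,0,-1],[0,0,0,0,0.03,0,-1],[0,0,0,0,0,0,-1],[0,0,0,0,0,0,-1]],
])

```text
t: 13.43
tcp_pos: [0.2978, 0.5297, 0.2457]
tool_rot: [-0.121, 0.993, -0.0, 0.0]
force: [-0.6, 0.4, 0.3]
finger_gap: -0.003
gripper_force: 0.0
```

Run:
```python
from tri import *
np.set_printoptions(precision=4,suppress=True)
S["B"]=([(317.4,236.2),(390.7,217.5),(332.2,290),(407.2,270.6)],[(309.6,184),(315.8,139.3),(358.7,191),(360.5,145)])
ims=[manip.snapshot(n) for n in("top","side")]
X,v,e,p=fit("B",ims);print(X,v,e,sep="\n")
cv2.imwrite("pics/end2.png",cv2.resize(ims[1][116:221,272:412],(800,600),interpolation=cv2.INTER_CUBIC))
```

```text
[[0.0, 0.0], [0.0, 0.0], [0.0, -0.1], [-0.0, -0.0]] [[0.0, -0.0], [0.0, 0.0], [-0.4, -1.5], [-0.3, -1.7]]
[[ 0.5606 -0.0852  0.0936]
 [ 0.603  -0.2558  0.0929]
 [ 0.4387 -0.1152  0.0934]
 [ 0.4804 -0.2844  0.0967]]
[ 0.521  -0.1853  0.2429  0.0938]
0.9054989550060668
```

View pics/end2.png

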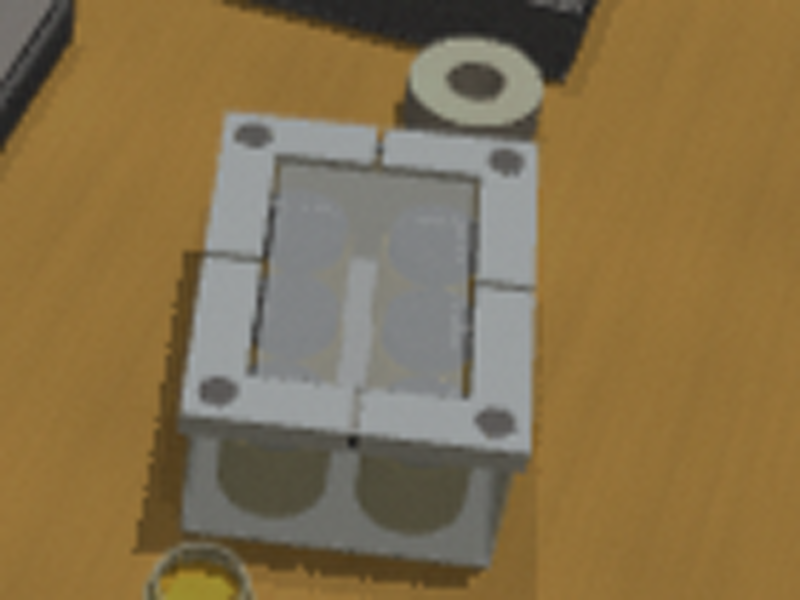

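All four rim corners are level and the dark seal is hidden. Each mark moved down about 2 px in the side view, e.g. front right at (506,161) and front left at (495,423). The box fit is unchanged at (0.521, -0.185, yaw 0.243).

```bash
python3 -c "
from station import manip
print(manip.sign_off())"
```

```text
the job is handed in; nothing more can be done
None
```

All four corners of the right-hand box's lid clicked shut, the box did not measurably move, and nothing else on the table was touched or looks shifted; I handed the job in at about 13.5 s, and no verdict was returned.

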